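# Clamp a thin brass tube in the yoke vise

## Robot

A 6-joint arm with a two-finger parallel gripper is mounted at the origin on the work surface. World frame = base frame: x ahead of the robot, y to its left, z up, the work surface at z = 0. Lengths are in mm, angles in degrees, forces in N, time in s.
With the tool pointing down it reaches from about 425 to 1125 mm from the base axis. Payload 14.9 kg.
Tool frame: the origin (TCP) lies midway between the tips of the shut fingers; the grasp point (between the pads) lies 19 mm behind it; z points along the fingers, y is the line along which they close (so a half turn about z gives the same grasp; the last joint's range is limited). The gripper opens to 91 mm and grips with 3 to 60 N. Pads are 32 mm wide; open, the fingers measure 118 mm over their backs; the gripper's body (76 mm by 178 mm) begins 60 mm behind the grasp point.
Start: joints at [69.082, 21.709, 99.362, -0, 58.929, -1.908], TCP at [228.029, 661.831, 213.932] pointing down, gripper open.
Joint ranges: [-158.91, 158.91], [-42.39, 125.64], [0.06, 152.35], [-60.88, 240.88], [17.5, 164.5], [-176.32, 176.32]. Speed limits (degrees/s): [108.29, 108.29, 136.94, 180, 180, 180].

## Interface

Orientations are given as [roll, pitch, yaw] about the fixed x, y, z axes, in that order (R = Rz(yaw) Ry(pitch) Rx(roll)).
In Python, from cell import ctrl gives the robot as it stands.
- The arm moves only by the tool send_rows, never from a script. Its argument "plan" is a list of rows, each an object of numbers: "x", "y", "z": the shift along the tool's x, y, z in cm; "ax", "ay", "az": the turn, a rotation vector about the tool's x, y, z in rad; "gripper": the opening in per cent of the stroke, from 0 (shut) to 100 (fully open). A call has 1 to 8 rows; each row is the pose to reach, as a shift and turn from the pose commanded when the call began, along the tool's axes at that moment; what a row does not reach only later rows make up. A row lasts 1/10 s, in which the tool goes at most 50 mm and 8.59 degrees, less where a joint would pass 70% of its speed; a pose out of reach is approached as far as the arm can. A call with a gripper value outside its range is refused whole. The fingers move at their own pace and stop on an object; "force" is the grip in N (left out, the last holds). Time passes only in rows, so rows that repeat a pose let the fingers close. It gives the time, the measured TCP pose, the force, the opening and the grip force at its end, in the units of the state.
- ctrl.observe(): the state, without advancing time (a new reading comes with each control period).
- ctrl.snapshot(name): name is "scene" or "top" or "wrist"; returns (picture, depth): 420x560x3 uint8, red, green, blue; 420x560 float32, mm along the optical axis (not along the pixel's ray), 0 where there is no reading.
- ctrl.camera_params(name): a dict with "fx", "fy", "cx", "cy" (pixels), "rvec" (rotation vector, rad) and "tvec" (3), from world to camera coordinates, as OpenCV has them. Camera axes: x right, y down, z forward; pixel columns grow to the right and rows downward; lengths in mm; the calibration is good to about 2 mm. A picture is of the moment at which its call begins: read the wrist's pose just before it. camera_params takes no time and is no camera call; for the wrist camera it gives the pose at the moment of the call.
- ctrl.sign_off(): hands the job in; it is judged then, once.
The state is a dict: "t": time; "qpos": joint angles; "joint_vel": joint speeds; "tau": joint torques, N m; "tcp_pos": TCP position; "tool_rot": TCP orientation; "ft_force": force on the tool from outside, world axes, zero at the start; "ft_torque": the same for the moment, N m; "gripper_width": opening from 0.0 (shut) to 1.0 (fully open); "gripper_force": force on a finger pad.
Only numpy, scipy, OpenCV 4.12 (cv2) and the standard library are available. Lean on these libraries where they do the work, as an engineer would, in place of code of your own. Each camera call takes 0.05 s, during which the arm holds its last target. There are 200 camera calls.

## Task

Take the brass tube from its wooden rest, lay it in the V bed of the tube vise and slide it endwise under the jaw until it is fully home against the red end stop. Then turn the vise's T-handle clockwise until its rising resistance shows that the tube is firmly clamped, but go no further, because the thin wall dents if the screw is forced. Let go of everything, leave the tube clamped and leave the other things on the bench alone.

Things in the scene. Friction and masses are not known exactly. Their poses are not given: they have to be found in the camera images.
- vise: Blue-grey cast yoke vise for tubes, fixed. Origin: underside of its base plate (124 x 150 x 12 mm, local y -55 to +95), below the vertical screw axis; z up. The yoke stands over y = 0: two legs at x = +-46 mm and a bridge 108 mm wide in x, 34 mm thick in y, top at z = 132 mm, brass collar to 144 mm. Load tubes lengthwise along local y from the open +y side.
- vise_seat (a point): Where the tube's centre is when it is home: 55 mm along local y, 56 mm above the vise's origin; axes as the vise's. The tube lies in a steel V bed: 90 degree groove along y, from 85 mm before to 15 mm past this point in y, edges 14 mm either side, 3 mm above the seated tube's axis. Beyond +15 mm only the base plate (12 mm high) lies below the tube.
- vise_stop (a point): Middle of the red end stop's face, which looks to the vise's +y, 85 mm from vise_seat; a tube that is home touches it with its end. It is rigid.
- handle_bar (a point): Middle of the steel T-handle's bar, on the vertical screw axis, 178 mm above the vise's origin; it stays at this height as the handle turns. The bar is 13 x 13 mm in section, 99 mm long over its red ball ends (17 mm); under it a 12 mm stem, with 34 mm free between the bar's middle and the collar below. The point's x axis lies along the bar, z up.
- handle_end (a point): Centre of one red ball end of the T-bar, 41 mm from the screw axis. Friction in the screw is the same whatever the load: while the handle is turned clockwise the torque felt is the free 0.32 N m plus the clamping part; with the hand at rest it may read anything within 0.32 N m either side of the clamping part, so compare readings taken in the same way, after equal steps.
- handle (a joint): Turn of the T-handle, rad; grows clockwise seen from above and lowers the jaw 4 mm per rad; at 0 the bar lies along the vise's x axis. Range 0 to 4.4, starts within 0 to 1.0. The stiff screw takes about 0.32 N m to turn freely and stays where it is left. Well clamped is 25 to 80 N on the tube, 0.1 to 0.32 N m above free turning: aim at 0.2 above. More dents the tube.
- jaw: Dark steel jaw block 60 x 26 x 18 mm; origin: centre of its underside. A sprung copper pad hangs under it, its face 9 to 15 mm below the origin, different each time and not measured, so where it meets the tube is not known beforehand. It starts 3.5 to 13.5 mm above a seated tube. Once it touches, force grows about 115 N per rad of the handle, torque 0.46 N m per rad.
- tube: Thin-walled brass tube, 16 mm in diameter, 170 mm long, 0.14 kg, both ends alike. x runs along it; lies on two V posts of the rest at the start. The origin is on its outside at mid length: use tube_center.
- tube_center (a point): Centre of the tube, on its axis at mid length; x along the tube.
- rest: Low wooden rest, 170 x 64 mm base plate 10 mm thick, with two 12 mm thick notched posts 68 mm either side of the middle along its x axis; the tube's axis lies 45 mm above the bench along x. Origin: centre of the underside. Fixed.
- cup0: Polished brass lamp cup, 84 mm across the foot, 60 mm high, loose. Origin: centre of the underside. Leave alone.
- cup1: Another brass cup, as cup0. Leave alone.
- cup2: Another brass cup, as cup0. Leave alone.
- bowl: Terracotta bowl, 90 mm across, 60 mm high, loose. Leave alone.
- hammer: Hammer with wooden handle, 260 mm long, lying on the bench. Leave alone.
- wrench: Steel wrench, 180 mm long, 8 mm thick, lying flat. Leave alone.
- puck: Dark round wooden block, 90 mm across, 22 mm high. Leave alone.
Mind the look-alikes: they are no part of the job. What is meant by the tube is not grey or white, and is the larger of those in its own colour.

How it is judged (in metres and radians):
On the way, in this order (a step that is already met when the one before it is completed fails the run):
1. the tube lies in the V bed, home against the end stop, not yet clamped (y of tube_center in the frame of vise between 0.05 and 0.0585 m and x of tube_center in the frame of vise between -0.004 and 0.004 m and z of tube_center in the frame of vise between 0.052 and 0.06 m and angle between the x axis of tube and the y axis of vise, either way round below 0.05 rad and contact force between jaw and tube below 3 N), for 0.2 s.
2. the jaw is screwed down firmly on the tube, still home (y of tube_center in the frame of vise between 0.05 and 0.0585 m and x of tube_center in the frame of vise between -0.004 and 0.004 m and z of tube_center in the frame of vise between 0.052 and 0.06 m and angle between the x axis of tube and the y axis of vise, either way round below 0.05 rad and contact force between jaw and tube between 25 and 80 N), for 0.3 s.
At the end, for the whole second after the job is handed in: The tube lies at rest in the V bed (axis within 4 mm of the seated line, within 0.05 rad of the groove), its end within 3.5 mm of the end stop, the jaw clamps it with 25 to 80 N, and the fingers touch nothing (all of step 2 and linear speed of tube below 0.01 m/s and contact force between the fingers and anything else below 0.5 N).
It fails at once if the jaw presses the tube with more than 80 N and dents it (contact force between jaw and tube above 80 N).
It fails at once if a bystander (cup, bowl, hammer, wrench or round block) is knocked more than 20 mm away (distance of any of cup0, cup1, cup2, bowl, hammer, wrench, puck from where it was at the start of the episode above 0.02 m).
It also fails if it takes over 72 s, if anything falls off the work surface, if the arm or the gripper's body presses on something with over 40 N, if the wrist force passes 120 N, or if a joint passes its speed limit or range.

## Working session

There is one attempt and no reset: what is moved stays moved. The work goes in short steps, Python scripts to look and compute and a tool call to move; the robot and the scene stay as the last step left them, time stands still between calls to the robot, and variables do not carry over. Pictures are saved under pics/ and viewed, at most 10 in all, crops included, and the job is handed in when it is done.

Besides the shell and the picture viewer there is one more tool, called after ">>>" in YAML: its name, and indented under it one key for each argument. send_rows: Moves the arm, as the interface text tells. Its arguments: {"type":"object","properties":{"plan":{"type":"array"},"force":{"type":"number"}},"required":["plan"]}

```bash
mkdir -p pics; ls
cat > h.py <<'E'
import numpy as np, cv2
from cell import ctrl
def cam(n):
    p=ctrl.camera_params(n); K=np.array([[p['fx'],0,p['cx']],[0,p['fy'],p['cy']],[0,0,1.]])
    R=cv2.Rodrigues(np.array(p['rvec'],float))[0]; t=np.array(p['tvec'],float).ravel(); return K,R,t
def ray(c,uv,z):
    K,R,t=c; o=-R.T@t; d=R.T@np.linalg.inv(K)@np.array([uv[0],uv[1],1.]); return o+d*(z-o[2])/d[2]
def cloud(c,D):
    K,R,t=c; v,u=np.mgrid[:D.shape[0],:D.shape[1]]
    P=np.stack([(u-K[0,2])/K[0,0]*D,(v-K[1,2])/K[1,1]*D,D],-1); return (P-t)@R
def proj(c,P):
    K,R,t=c; q=K@(R@np.asarray(P,float)+t); return q[:2]/q[2]
def snap(n,save=None):
    c=cam(n); I,D=ctrl.snapshot(n)
    if save: cv2.imwrite(save,I[:,:,::-1])
    return c,I,D
E
python3 - <<'E'
from h import *
o=ctrl.observe(); print(o)
for n in ['top','scene']:
    c,I,D=snap(n,f'pics/{n}0.png'); np.savez(f'{n}0.npz',I=I,D=D,K=c[0],R=c[1],t=c[2])
    print(n,-c[1].T@c[2])
a=cv2.imread('pics/top0.png');b=cv2.imread('pics/scene0.png')
E
```

```text
pics
{'t': 0.0, 'qpos': array([ 6.90821403e+01,  2.17384291e+01,  9.93970356e+01, -4.12940713e-04,
        5.89268664e+01, -1.90848993e+00]), 'joint_vel': array([-0.05334229,  0.01980763,  0.05192342,  0.01929488,  0.01761967,
       -0.01651355]), 'tau': array([ 2.55976513e-03, -7.63730693e+01, -4.34357035e+01,  6.50721020e-02,
        4.24089411e-02, -1.08623449e-04]), 'tcp_pos': array([227.87463535, 661.44311563, 213.27696536]), 'tool_rot': array([-1.79937692e+02, -1.72256787e-03,  1.60990843e+02]), 'ft_force': array([-0.10344076,  0.0662982 ,  0.46485248]), 'ft_torque': array([0.00114836, 0.01017944, 0.01324379]), 'gripper_force': 0.0, 'gripper_width': 0.9997811003140562}
top [ 453.45299353  -28.61914176 1497.97509812]
scene [952.08155276 511.58780652 890.52518589]
```

View pics/top0.png

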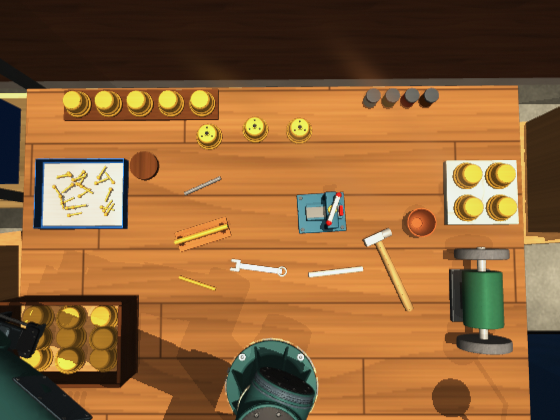

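View pics/scene0.png

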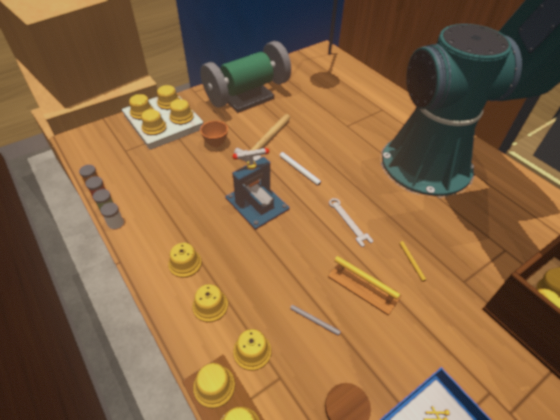

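The top view shows three candidates in brass and near it: the brass tube on the wooden rest at (202,233), a thin loose brass rod at (197,283), and grey and white rods at (202,186) and (336,272). The one on the rest fits, as it is the larger brass one. The vise is at (322,212), with its T-bar at about (334,210) and its open side facing left in the picture.

```bash
cat > m.py <<'E'
from h import *
def ld(n):
    z=np.load(f'{n}0.npz'); return (z['K'],z['R'],z['t']),z['I'],z['D']
def rect(P):
    (c,s,a)=cv2.minAreaRect(P[:,:2].astype(np.float32)); return np.round(c,1),np.round(s,1),round(a,2)
def line(P):
    m=P.mean(0); d=np.linalg.svd(P-m,full_matrices=False)[2][0]; e=(P-m)@d
    return m+d*(e.max()+e.min())/2, d, np.ptp(e)
for n in ['top','scene']:
    c,I,D=ld(n); X=cloud(c,D); H=cv2.cvtColor(I,cv2.COLOR_RGB2HSV).astype(int); h,s,v=H[...,0],H[...,1],H[...,2]
    valid=D>0
    near=lambda x,y,r: valid&(np.hypot(X[...,0]-x,X[...,1]-y)<r)
    if n=='top': print('rest px',ray(c,(202,233),45),'vise px',ray(c,(322,212),10))
    tp=ray(ld('top')[0],(202,233),45); vp=ray(ld('top')[0],(322,212),10)
    m=near(*tp[:2],130)&(X[...,2]>38)&(X[...,2]<70)&(h>18)&(h<35)&(s>120)
    print(n,'tube',m.sum(),line(X[m]),np.percentile(X[m][:,2],[10,50,90]))
    m=near(*vp[:2],130)&(X[...,2]>-6)&(X[...,2]<20)&(h>85)&(h<125)&(s>60)
    print('base',m.sum(),rect(X[m]),np.median(X[m],0))
    m=near(*vp[:2],130)&(X[...,2]>110)&(X[...,2]<148)&(h>85)&(h<125)
    if m.sum()>5: print('bridge',m.sum(),rect(X[m]),np.median(X[m],0))
    m=near(*vp[:2],150)&(X[...,2]>160)
    if m.sum()>5: print('bar',m.sum(),line(X[m]),rect(X[m]))
    m=near(*vp[:2],150)&(X[...,2]>155)&((h<8)|(h>172))&(s>140)
    k,l,st,ce=cv2.connectedComponentsWithStats(m.astype(np.uint8))
    for i in range(1,k): 
        if st[i,4]>4: print('red',ce[i],st[i,4],ray(c,ce[i],178))
    m=near(*vp[:2],150)&(X[...,2]>25)&(X[...,2]<100)&((h<8)|(h>172))&(s>140)
    if m.sum(): print('stop',m.sum(),X[m].mean(0))
c,I,D=ld('top');a=cv2.resize(I[170:300,160:270],None,fx=3.6,fy=3.6,interpolation=2)
b=cv2.resize(I[180:245,290:360],None,fx=5,fy=5,interpolation=2)
c,I,D=ld('scene'); e=cv2.resize(I[140:230,215:300],None,fx=4.5,fy=4.5,interpolation=2)
W=np.zeros((600,800,3),np.uint8)
for im,x,y in[(a,0,0),(b[:325],400,0),(e[:275],400,325)]:
    im=im[:600-y,:800-x];W[y:y+im.shape[0],x:x+im.shape[1]]=im
cv2.imwrite('pics/crop1.png',W[:,:,::-1])
E
python3 m.py
```

```text
rest px [473.57106414 210.40304534  45.        ] vise px [ 539.87764664 -164.0020906    10.        ]
top tube 238 (array([471.65332899, 212.85862651,  51.09543359]), array([-0.30085795,  0.95364999,  0.00601588]), np.float64(170.58676326758552)) [46.8082423  51.23812609 55.46266237]
base 864 (array([ 538.2, -160.2]), array([121. , 148.5]), 2.84) [ 520.63892466 -132.63583151   11.75212892]
bridge 266 (array([ 539.3, -180.6]), array([104.9,  33.9]), 4.04) [ 545.80447153 -179.12566655  131.11556917]
bar 170 (array([ 540.99751524, -180.38485697,  183.84267883]), array([-0.94006369,  0.34099687,  0.00118265]), np.float64(96.65346249801661)) (array([ 541. , -180.5]), array([15.1, 96.7]), 69.89)
red [338.23809524 193.95238095] 21 [ 580.913541   -194.79632786  178.        ]
red [328.31818182 222.31818182] 22 [ 501.09786189 -166.17330834  178.        ]
stop 39 [ 541.09790733 -213.55017765   71.61720231]
scene tube 426 (array([472.78139635, 217.36546134,  51.25120334]), array([-2.98318210e-01,  9.54466336e-01, -5.08172695e-04]), np.float64(170.13645940187777)) [47.79703158 51.43199117 54.20570334]
base 431 (array([ 540. , -148.6]), array([113.1, 129.2]), 2.45) [ 562.77690748 -112.39586984   12.08351632]
bridge 193 (array([ 541.8, -176.4]), array([101.5,  30.2]), 5.19) [ 558.82498365 -173.43857316  131.80940932]
bar 245 (array([ 540.50896078, -175.21006297,  180.59515737]), array([ 0.93869463, -0.3447341 , -0.00328547]), np.float64(97.16214752036021)) (array([ 539.6, -177.6]), array([17.1, 97.2]), 69.78)
red [266.63636364 150.27272727] 11 [ 497.33928255 -166.42012947  178.        ]
red [234.5 156. ] 18 [ 578.15304031 -194.3168497   178.        ]
```

View pics/crop1.png

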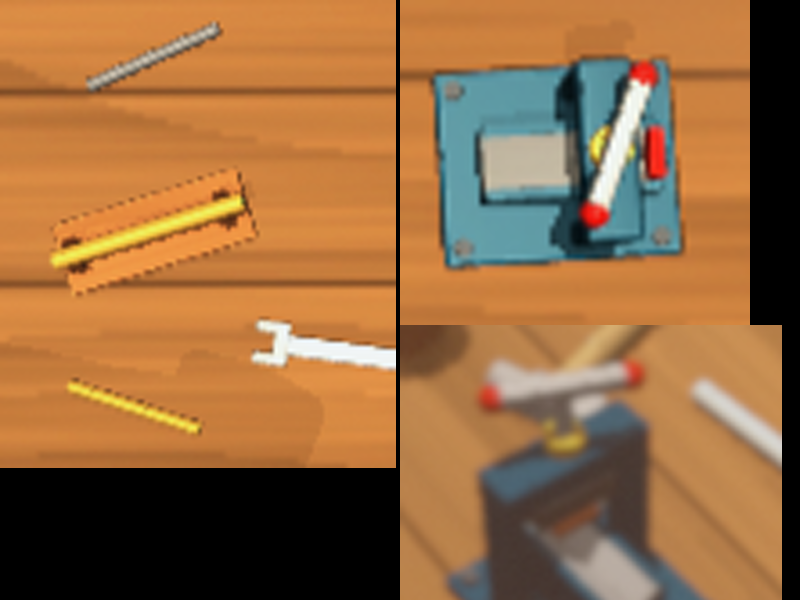

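The crop confirms it: the tube on the rest is thicker and longer than the loose brass rod, so that is the one meant. The vise sits at a yaw of about 3°, with the bar at -20° and the red stop on its right side (world -y). I'll hover over the grasp point first.

```bash
cat > go.py <<'E'
import sys
from h import *
from scipy.spatial.transform import Rotation as Ro
def to(x,y,z,yaw):
    o=ctrl.observe(); R=Ro.from_euler('xyz',o['tool_rot'],degrees=True)
    d=R.inv().apply(np.array([x,y,z])-o['tcp_pos'])/10
    r=(R.inv()*Ro.from_euler('xyz',[180,0,yaw],degrees=True)).as_rotvec()
    print('t',round(o['t'],2),'pos',o['tcp_pos'].round(1),o['tool_rot'].round(2),'F',o['ft_force'].round(1),'M',o['ft_torque'].round(2),'w',round(o['gripper_width'],3),'q6',o['qpos'][5].round(1),'| shift',d.round(2),'turn',r.round(3))
if __name__=='__main__': to(*map(float,sys.argv[1:]))
E
python3 go.py 461 250 140 107.5
```

```text
t 0.1 pos [227.9 661.5 213.4] [-179.94   -0.    160.99] F [-1.1 -1.3 -0.3] M [ 0.06 -0.01 -0.01] w 1.003 q6 -1.9 | shift [-35.45 -31.3    7.37] turn [-0.001  0.     0.934]
```

>>> send_rows:
  plan:
    - {"x": -4.5, "y": -4, "z": 0.9, "az": 0.12}
    - {"x": -9, "y": -8, "z": 1.8, "az": 0.24}
    - {"x": -13.5, "y": -12, "z": 2.7, "az": 0.36}
    - {"x": -18, "y": -16, "z": 3.6, "az": 0.48}
    - {"x": -22.5, "y": -20, "z": 4.5, "az": 0.6}
    - {"x": -27, "y": -24, "z": 5.4, "az": 0.72}
    - {"x": -31.5, "y": -28, "z": 6.3, "az": 0.84}
    - {"x": -35.4, "y": -31.3, "z": 7.3, "az": 0.934}

```text
schema error: expected keys x, y, z, ax, ay, az, gripper
```

```bash
python3 go.py 461 250 140 107.5
```

```text
t 0.1 pos [227.9 661.5 213.4] [-179.94   -0.    160.99] F [-1.1 -1.3 -0.3] M [ 0.06 -0.01 -0.01] w 1.003 q6 -1.9 | shift [-35.45 -31.3    7.37] turn [-0.001  0.     0.934]
```

All the keys are required. Also, each row clips at its limit, so repeating the end pose is enough.

>>> send_rows:
  plan:
    - {"x": -4.5, "y": -4, "z": 0.9, "ax": 0, "ay": 0, "az": 0.12, "gripper": 100}
    - {"x": -9, "y": -8, "z": 1.8, "ax": 0, "ay": 0, "az": 0.24, "gripper": 100}
    - {"x": -13.5, "y": -12, "z": 2.7, "ax": 0, "ay": 0, "az": 0.36, "gripper": 100}
    - {"x": -18, "y": -16, "z": 3.6, "ax": 0, "ay": 0, "az": 0.48, "gripper": 100}
    - {"x": -22.5, "y": -20, "z": 4.5, "ax": 0, "ay": 0, "az": 0.6, "gripper": 100}
    - {"x": -27, "y": -24, "z": 5.4, "ax": 0, "ay": 0, "az": 0.72, "gripper": 100}
    - {"x": -31.5, "y": -28, "z": 6.3, "ax": 0, "ay": 0, "az": 0.84, "gripper": 100}
    - {"x": -35.4, "y": -31.3, "z": 7.3, "ax": 0, "ay": 0, "az": 0.934, "gripper": 100}

```text
t: 0.9
tcp_pos: [422.8, 315.6, 153.7]
tool_rot: [180.0, -0.0, 107.2]
ft_force: [1.0, 0.3, 0.1]
gripper_width: 0.997
gripper_force: 0.0
```

```bash
python3 go.py 461 250 140 107.5
```

```text
t 0.9 pos [422.8 315.6 153.7] [179.99  -0.   107.22] F [1.  0.3 0.1] M [0.04 0.04 0.04] w 0.997 q6 17.0 | shift [-7.39  1.71  1.37] turn [ 0.    -0.    -0.005]
```

>>> send_rows:
  plan:
    - {"x": -4, "y": 1, "z": 0.8, "ax": 0, "ay": 0, "az": -0.005, "gripper": 100}
    - {"x": -7.4, "y": 1.7, "z": 1.4, "ax": 0, "ay": 0, "az": -0.005, "gripper": 100}
    - {"x": -7.4, "y": 1.7, "z": 1.4, "ax": 0, "ay": 0, "az": -0.005, "gripper": 100}
    - {"x": -7.4, "y": 1.7, "z": 1.4, "ax": 0, "ay": 0, "az": -0.005, "gripper": 100}

```text
t: 1.3
tcp_pos: [460.8, 251.4, 139.7]
tool_rot: [-180.0, 0.0, 107.7]
ft_force: [0.5, 1.0, -0.7]
gripper_width: 1.001
gripper_force: 0.0
```

```bash
python3 go.py 461 250 140 107.5
cat > w.py <<'E'
from h import *
c,I,D=snap('wrist','pics/w1.png'); X=cloud(c,D); H=cv2.cvtColor(I,cv2.COLOR_RGB2HSV).astype(int)
m=(D>0)&(X[...,2]>38)&(X[...,2]<60)&(H[...,0]>18)&(H[...,0]<35)&(H[...,1]>120)&(abs(X[...,1]-215)<150)
P=X[m];print(m.sum(),-c[1].T@c[2])
mm=np.median(P,0);d=np.linalg.svd(P-P.mean(0),full_matrices=False)[2][0];e=(P-mm)@d
print(mm+d*(e.max()+e.min())/2,d,np.ptp(e),np.percentile(P[:,2],[5,50,95,99]))
E
python3 w.py
```

```text
t 1.3 pos [460.8 251.4 139.7] [-179.97    0.    107.66] F [ 0.5  1.  -0.7] M [-0.05 -0.05  0.07] w 1.001 q6 8.4 | shift [-0.14 -0.02 -0.03] turn [-0.001  0.     0.003]
959 [435.08277904 330.49116247 309.91863465]
[471.4499431  215.47933664  50.86465751] [ 0.30167127 -0.95334039 -0.01168541] 169.89344720444768 [48.28489325 51.32890902 53.00993864 53.6108986 ]
```

View pics/w1.png

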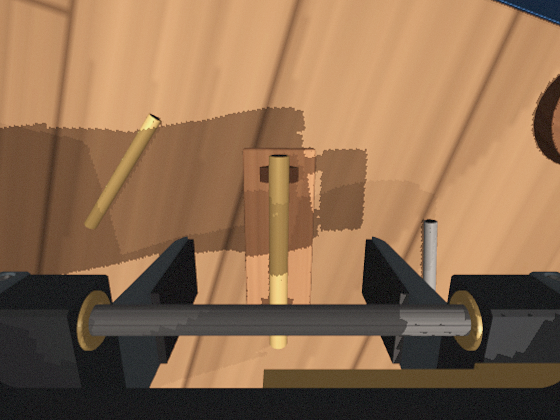

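The wrist view shows the tube centred between the fingers (column 279), and its centre measures (471.5, 215.5). Now I'll descend and grip.

>>> send_rows:
  plan:
    - {"x": 0, "y": 0, "z": 4, "ax": 0, "ay": 0, "az": 0, "gripper": 60}
    - {"x": -0.1, "y": 0, "z": 8, "ax": 0, "ay": 0, "az": 0, "gripper": 60}
    - {"x": -0.1, "y": 0, "z": 10.5, "ax": 0, "ay": 0, "az": 0, "gripper": 60}
    - {"x": -0.1, "y": 0, "z": 11.4, "ax": 0, "ay": 0, "az": 0, "gripper": 60}
    - {"x": -0.1, "y": 0, "z": 11.4, "ax": 0, "ay": 0, "az": 0, "gripper": 10}
    - {"x": -0.1, "y": 0, "z": 11.4, "ax": 0, "ay": 0, "az": 0, "gripper": 0}
    - {"x": -0.1, "y": 0, "z": 11.4, "ax": 0, "ay": 0, "az": 0, "gripper": 0}
    - {"x": -0.1, "y": 0, "z": 11.4, "ax": 0, "ay": 0, "az": 0, "gripper": 0}
  force: 25

```text
t: 2.15
tcp_pos: [461.7, 251.4, 27.0]
tool_rot: [179.9, -0.0, 107.8]
ft_force: [0.6, -0.4, 0.5]
gripper_width: 0.331
gripper_force: 0.0
```

>>> send_rows:
  plan:
    - {"x": 0, "y": 0, "z": 0, "ax": 0, "ay": 0, "az": 0, "gripper": 0}
    - {"x": 0, "y": 0, "z": 0, "ax": 0, "ay": 0, "az": 0, "gripper": 0}
    - {"x": 0, "y": 0, "z": 0, "ax": 0, "ay": 0, "az": 0, "gripper": 0}

```text
t: 2.45
tcp_pos: [460.2, 250.7, 26.1]
tool_rot: [-179.9, 0.0, 107.7]
ft_force: [-6.4, -1.6, 10.2]
gripper_width: 0.169
gripper_force: 25.0
```

```bash
python3 go.py 461 250 126 107.5
```

```text
t 2.45 pos [460.2 250.7  26.1] [-179.89    0.    107.73] F [-6.4 -1.6 10.2] M [-0.29  1.3  -0.14] w 0.169 q6 8.3 | shift [-0.09  0.03 -9.99] turn [-0.002  0.     0.004]
```

>>> send_rows:
  plan:
    - {"x": 0, "y": 0, "z": -3, "ax": 0, "ay": 0, "az": 0, "gripper": 0}
    - {"x": 0, "y": 0, "z": -7, "ax": 0, "ay": 0, "az": 0, "gripper": 0}
    - {"x": 0, "y": 0, "z": -10, "ax": 0, "ay": 0, "az": 0, "gripper": 0}
    - {"x": 0, "y": 0, "z": -10, "ax": 0, "ay": 0, "az": 0, "gripper": 0}

```text
t: 2.85
tcp_pos: [463.1, 251.9, 129.7]
tool_rot: [179.7, -0.1, 107.8]
ft_force: [0.1, -0.3, -2.6]
gripper_width: 0.166
gripper_force: 25.0
```

```bash
python3 go.py 533.2 -25 110 93
```

```text
t 2.85 pos [463.1 251.9 129.7] [ 1.7966e+02 -5.0000e-02  1.0776e+02] F [ 0.1 -0.3 -2.6] M [-0.    0.02  0.01] w 0.166 q6 8.3 | shift [-28.51  -1.78   1.93] turn [ 0.006 -0.002  0.258]
```

>>> send_rows:
  plan:
    - {"x": -4, "y": -0.3, "z": 0, "ax": 0, "ay": 0, "az": 0.05, "gripper": 0}
    - {"x": -9, "y": -0.6, "z": 0, "ax": 0, "ay": 0, "az": 0.1, "gripper": 0}
    - {"x": -14, "y": -0.9, "z": 0, "ax": 0, "ay": 0, "az": 0.15, "gripper": 0}
    - {"x": -18.5, "y": -1.2, "z": 0.5, "ax": 0, "ay": 0, "az": 0.2, "gripper": 0}
    - {"x": -23, "y": -1.5, "z": 1, "ax": 0, "ay": 0, "az": 0.258, "gripper": 0}
    - {"x": -26.5, "y": -1.7, "z": 1.5, "ax": 0, "ay": 0, "az": 0.258, "gripper": 0}
    - {"x": -28.5, "y": -1.8, "z": 1.9, "ax": 0, "ay": 0, "az": 0.258, "gripper": 0}
    - {"x": -28.5, "y": -1.8, "z": 1.9, "ax": 0, "ay": 0, "az": 0.258, "gripper": 0}

```text
t: 3.65
tcp_pos: [530.6, -28.0, 105.6]
tool_rot: [-179.9, -0.0, 92.8]
ft_force: [-0.9, 0.9, -0.2]
gripper_width: 0.169
gripper_force: 25.0
```

>>> send_rows:
  plan:
    - {"x": 0, "y": 0, "z": 0, "ax": 0, "ay": 0, "az": 0, "gripper": 0}
    - {"x": 0, "y": 0, "z": 0, "ax": 0, "ay": 0, "az": 0, "gripper": 0}

```text
t: 3.85
tcp_pos: [530.4, -25.2, 106.5]
tool_rot: [-180.0, -0.0, 93.0]
ft_force: [0.5, 0.1, -2.2]
gripper_width: 0.167
gripper_force: 25.0
```

```bash
python3 go.py 533.2 -29.2 60 93
cat > v.py <<'E'
from h import *
import sys
n=sys.argv[1]
c,I,D=snap('top'); X=cloud(c,D); H=cv2.cvtColor(I,cv2.COLOR_RGB2HSV).astype(int)
cv2.imwrite(n,cv2.resize(I[170:250,260:360],None,fx=7,fy=7,interpolation=2)[:,:,::-1])
m=(D>0)&(X[...,2]>30)&(abs(X[...,0]-535)<60)&(X[...,1]<120)&(X[...,1]>-180)&(H[...,0]>18)&(H[...,0]<35)&(H[...,1]>110)&(X[...,2]<135)
P=X[m]; print(m.sum(),P.min(0),P.max(0)); 
for y0 in range(-160,90,15):
    Q=P[abs(P[:,1]-y0)<7.5]
    if len(Q)>4: print(y0,len(Q),Q[:,0].mean().round(1),Q[:,2].max().round(1))
E
python3 v.py pics/v1.png
```

```text
t 3.85 pos [530.4 -25.2 106.5] [-1.7996e+02 -1.0000e-02  9.3010e+01] F [ 0.5  0.1 -2.2] M [ 0.01  0.1  -0.02] w 0.167 q6 -8.3 | shift [-0.41  0.27  4.65] turn [-0.001 -0.     0.   ]
68 [ 529.85329985 -147.27833395  120.53217801] [ 544.7192356  -106.27439514  134.98790262]
-145 20 536.6 133.8
-130 24 535.6 135.0
-115 20 535.3 134.6
```

View pics/v1.png

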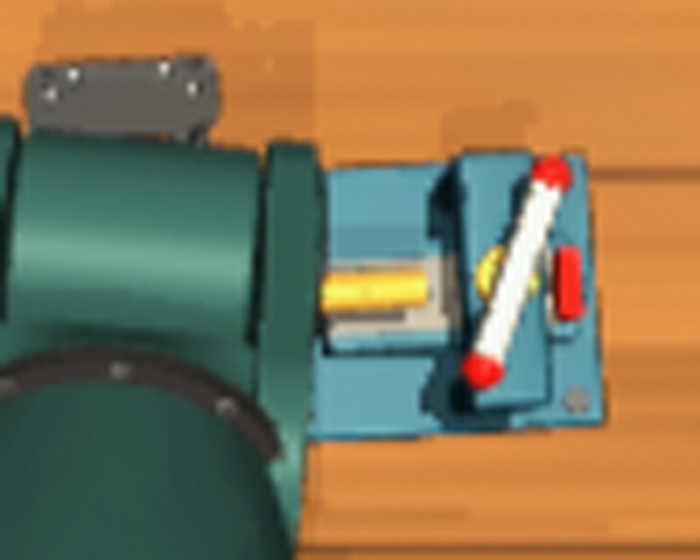

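The tube's leading end is at about (425,290) in this view, short of the yoke. It needs about 3 mm more in +x to line up with the bed. I'll descend to just above the groove.

>>> send_rows:
  plan:
    - {"x": -0.2, "y": 0.27, "z": 2, "ax": 0, "ay": 0, "az": 0, "gripper": 0}
    - {"x": -0.4, "y": 0.27, "z": 4, "ax": 0, "ay": 0, "az": 0, "gripper": 0}
    - {"x": -0.4, "y": 0.27, "z": 5.6, "ax": 0, "ay": 0, "az": 0, "gripper": 0}
    - {"x": -0.4, "y": 0.27, "z": 6.2, "ax": 0, "ay": 0, "az": 0, "gripper": 0}
    - {"x": -0.4, "y": 0.27, "z": 6.5, "ax": 0, "ay": 0, "az": 0, "gripper": 0}
    - {"x": -0.4, "y": 0.27, "z": 6.7, "ax": 0, "ay": 0, "az": 0, "gripper": 0}
    - {"x": -0.4, "y": 0.27, "z": 6.7, "ax": 0, "ay": 0, "az": 0, "gripper": 0}

```text
t: 4.6
tcp_pos: [534.0, -29.6, 40.3]
tool_rot: [180.0, 0.0, 93.0]
ft_force: [-0.3, -0.5, -1.5]
gripper_width: 0.168
gripper_force: 25.0
```

```bash
python3 go.py 533.2 -29.2 37 93
```

```text
t 4.6 pos [534.  -29.6  40.3] [1.7997e+02 1.0000e-02 9.3000e+01] F [-0.3 -0.5 -1.5] M [-0.05  0.06 -0.03] w 0.168 q6 -8.7 | shift [ 0.05 -0.08  0.33] turn [ 0.001  0.    -0.   ]
```

Now I'll lower it gently to find contact.

>>> send_rows:
  plan:
    - {"x": 0, "y": -0.05, "z": 0.1, "ax": 0, "ay": 0, "az": 0, "gripper": 0}
    - {"x": 0, "y": -0.05, "z": 0.15, "ax": 0, "ay": 0, "az": 0, "gripper": 0}
    - {"x": 0, "y": -0.05, "z": 0.2, "ax": 0, "ay": 0, "az": 0, "gripper": 0}
    - {"x": 0, "y": -0.05, "z": 0.2, "ax": 0, "ay": 0, "az": 0, "gripper": 0}

```text
t: 5.0
tcp_pos: [533.3, -29.9, 38.1]
tool_rot: [180.0, 0.0, 93.0]
ft_force: [-1.2, 0.5, 1.4]
gripper_width: 0.171
gripper_force: 25.0
```

```bash
python3 go.py 533.2 -29.2 37 93
```

```text
t 5.0 pos [533.3 -29.9  38.1] [179.99   0.    92.98] F [-1.2  0.5  1.4] M [-0.23  0.21 -0.13] w 0.171 q6 -8.7 | shift [ 0.07 -0.01  0.11] turn [ 0.  0. -0.]
```

>>> send_rows:
  plan:
    - {"x": 0, "y": 0, "z": 0.05, "ax": 0, "ay": 0, "az": 0, "gripper": 0}
    - {"x": 0, "y": 0, "z": 0.1, "ax": 0, "ay": 0, "az": 0, "gripper": 0}
    - {"x": 0, "y": 0, "z": 0.1, "ax": 0, "ay": 0, "az": 0, "gripper": 0}

```text
t: 5.3
tcp_pos: [533.3, -29.8, 36.9]
tool_rot: [-180.0, 0.0, 93.0]
ft_force: [-1.5, -0.2, 2.3]
gripper_width: 0.167
gripper_force: 25.0
```

```bash
python3 go.py 533.2 -29.2 37 93
```

```text
t 5.3 pos [533.3 -29.8  36.9] [-180.      0.     92.98] F [-1.5 -0.2  2.3] M [-0.27  0.29 -0.11] w 0.167 q6 -8.7 | shift [ 0.06 -0.   -0.01] turn [-0.  0. -0.]
```

>>> send_rows:
  plan:
    - {"x": -0.5, "y": 0, "z": -0.03, "ax": 0, "ay": 0, "az": 0, "gripper": 0}
    - {"x": -1.2, "y": 0, "z": -0.03, "ax": 0, "ay": 0, "az": 0, "gripper": 0}
    - {"x": -1.9, "y": 0, "z": -0.03, "ax": 0, "ay": 0, "az": 0, "gripper": 0}
    - {"x": -2.6, "y": 0, "z": -0.03, "ax": 0, "ay": 0, "az": 0, "gripper": 0}
    - {"x": -3.3, "y": 0, "z": -0.03, "ax": 0, "ay": 0, "az": 0, "gripper": 0}
    - {"x": -4, "y": 0, "z": -0.03, "ax": 0, "ay": 0, "az": 0, "gripper": 0}
    - {"x": -4.6, "y": 0, "z": -0.03, "ax": 0, "ay": 0, "az": 0, "gripper": 0}
    - {"x": -4.6, "y": 0, "z": -0.03, "ax": 0, "ay": 0, "az": 0, "gripper": 0}

```text
t: 6.1
tcp_pos: [534.9, -77.0, 37.0]
tool_rot: [-179.9, 0.0, 92.9]
ft_force: [-7.3, -5.6, 4.4]
gripper_width: 0.169
gripper_force: 25.0
```

```bash
python3 go.py 536.2 -86 37 93
```

```text
t 6.1 pos [534.9 -77.   37. ] [-1.7991e+02  1.0000e-02  9.2940e+01] F [-7.3 -5.6  4.4] M [-1.21  1.3  -0.33] w 0.169 q6 -13.5 | shift [-0.9   0.09  0.  ] turn [-0.002  0.    -0.001]
```

>>> send_rows:
  plan:
    - {"x": -0.2, "y": -0.1, "z": 0, "ax": 0, "ay": 0, "az": 0.005, "gripper": 0}
    - {"x": -0.4, "y": -0.12, "z": 0, "ax": 0, "ay": 0, "az": 0.01, "gripper": 0}
    - {"x": -0.6, "y": -0.12, "z": 0, "ax": 0, "ay": 0, "az": 0.01, "gripper": 0}
    - {"x": -0.6, "y": -0.12, "z": 0, "ax": 0, "ay": 0, "az": 0.01, "gripper": 0}

```text
t: 6.5
tcp_pos: [534.8, -82.3, 37.2]
tool_rot: [180.0, 0.0, 92.4]
ft_force: [-3.1, -2.7, 2.4]
gripper_width: 0.171
gripper_force: 25.0
```

```bash
python3 go.py 536.2 -86 37 93
```

```text
t 6.5 pos [534.8 -82.3  37.2] [1.800e+02 2.000e-02 9.241e+01] F [-3.1 -2.7  2.4] M [-0.61  0.54 -0.07] w 0.171 q6 -13.6 | shift [-0.37  0.12  0.02] turn [ 0.    0.   -0.01]
```

>>> send_rows:
  plan:
    - {"x": -0.1, "y": 0, "z": 0, "ax": 0, "ay": 0, "az": 0, "gripper": 0}
    - {"x": -0.2, "y": 0, "z": 0, "ax": 0, "ay": 0, "az": 0, "gripper": 0}
    - {"x": -0.2, "y": 0, "z": 0, "ax": 0, "ay": 0, "az": 0, "gripper": 0}

```text
t: 6.8
tcp_pos: [534.8, -83.9, 37.2]
tool_rot: [-180.0, 0.0, 92.4]
ft_force: [-2.5, 0.2, 2.7]
gripper_width: 0.166
gripper_force: 25.0
```

```bash
python3 go.py 536.2 -86 37 93
```

```text
t 6.8 pos [534.8 -83.9  37.2] [-180.      0.     92.41] F [-2.5  0.2  2.7] M [-0.09  0.52 -0.03] w 0.166 q6 -13.8 | shift [-0.22  0.13  0.02] turn [-0.    0.   -0.01]
```

>>> send_rows:
  plan:
    - {"x": -0.1, "y": 0, "z": 0, "ax": 0, "ay": 0, "az": 0, "gripper": 0}
    - {"x": -0.2, "y": 0, "z": 0, "ax": 0, "ay": 0, "az": 0, "gripper": 0}
    - {"x": -0.2, "y": 0, "z": 0, "ax": 0, "ay": 0, "az": 0, "gripper": 0}

```text
t: 7.1
tcp_pos: [534.9, -85.9, 37.2]
tool_rot: [-180.0, 0.0, 92.4]
ft_force: [-3.2, 1.8, 1.1]
gripper_width: 0.169
gripper_force: 25.0
```

>>> send_rows:
  plan:
    - {"x": -0.1, "y": 0, "z": 0, "ax": 0, "ay": 0, "az": 0, "gripper": 0}
    - {"x": -0.2, "y": 0, "z": 0, "ax": 0, "ay": 0, "az": 0, "gripper": 0}
    - {"x": -0.2, "y": 0, "z": 0, "ax": 0, "ay": 0, "az": 0, "gripper": 0}

```text
t: 7.4
tcp_pos: [534.9, -87.6, 37.2]
tool_rot: [-180.0, -0.0, 92.4]
ft_force: [-3.5, 5.9, 2.8]
gripper_width: 0.171
gripper_force: 25.0
```

```bash
python3 go.py 536.2 -86 37 93
```

```text
t 7.4 pos [534.9 -87.6  37.2] [-1.7999e+02 -3.0000e-02  9.2390e+01] F [-3.5  5.9  2.8] M [ 0.92  0.52 -0.03] w 0.171 q6 -14.2 | shift [0.15 0.14 0.02] turn [-0.    -0.001 -0.011]
```

>>> send_rows:
  plan:
    - {"x": -0.1, "y": 0, "z": 0, "ax": 0, "ay": 0, "az": 0, "gripper": 0}
    - {"x": -0.2, "y": 0, "z": 0, "ax": 0, "ay": 0, "az": 0, "gripper": 0}
    - {"x": -0.2, "y": 0, "z": 0, "ax": 0, "ay": 0, "az": 0, "gripper": 0}

```text
t: 7.7
tcp_pos: [534.6, -88.2, 36.9]
tool_rot: [-179.9, -0.1, 92.4]
ft_force: [-2.9, 24.0, 2.8]
gripper_width: 0.169
gripper_force: 25.0
```

>>> send_rows:
  plan:
    - {"x": -0.1, "y": 0, "z": 0, "ax": 0, "ay": 0, "az": 0, "gripper": 0}
    - {"x": -0.2, "y": 0, "z": 0, "ax": 0, "ay": 0, "az": 0, "gripper": 0}
    - {"x": -0.2, "y": 0, "z": 0, "ax": 0, "ay": 0, "az": 0, "gripper": 0}

```text
t: 8.0
tcp_pos: [534.6, -89.8, 36.8]
tool_rot: [-179.9, -0.2, 92.4]
ft_force: [-1.0, 29.1, 2.1]
gripper_width: 0.171
gripper_force: 25.0
```

```bash
python3 go.py 536.2 -86 37 93
```

```text
t 8.0 pos [534.6 -89.8  36.8] [-1.7993e+02 -1.6000e-01  9.2360e+01] F [-1.  29.1  2.1] M [4.82 0.16 0.08] w 0.171 q6 -14.6 | shift [ 0.38  0.17 -0.01] turn [-0.001 -0.003 -0.011]
```

The force rose to 29 N at y ≈ -88, where the grip slipped, so the tube is home. Next I'll release and back up.

>>> send_rows:
  plan:
    - {"x": 0.3, "y": 0, "z": 0, "ax": 0, "ay": 0, "az": 0, "gripper": 20}
    - {"x": 0.3, "y": 0, "z": 0, "ax": 0, "ay": 0, "az": 0, "gripper": 50}
    - {"x": 0.3, "y": 0, "z": 0, "ax": 0, "ay": 0, "az": 0, "gripper": 50}
    - {"x": 0.3, "y": 0, "z": 0, "ax": 0, "ay": 0, "az": 0, "gripper": 50}
    - {"x": 0.5, "y": 0, "z": -3, "ax": 0, "ay": 0, "az": 0, "gripper": 50}
    - {"x": 2, "y": 0, "z": -8, "ax": 0, "ay": 0, "az": 0, "gripper": 50}
    - {"x": 6, "y": 0, "z": -11, "ax": 0, "ay": 0, "az": 0, "gripper": 50}
    - {"x": 11, "y": 0, "z": -12, "ax": 0, "ay": 0, "az": 0, "gripper": 50}

```text
t: 8.8
tcp_pos: [532.5, 15.6, 160.2]
tool_rot: [179.7, 0.0, 92.3]
ft_force: [0.7, 0.0, -0.7]
gripper_width: 0.504
gripper_force: 0.0
```

>>> send_rows:
  plan:
    - {"x": 4, "y": 0, "z": -3, "ax": 0, "ay": 0, "az": 0, "gripper": 50}
    - {"x": 5, "y": 0, "z": -5, "ax": 0, "ay": 0, "az": 0, "gripper": 50}
    - {"x": 5, "y": 0, "z": -5, "ax": 0, "ay": 0, "az": 0, "gripper": 50}

```text
t: 9.1
tcp_pos: [530.0, 66.9, 209.4]
tool_rot: [179.7, -0.0, 92.5]
ft_force: [0.4, -0.6, -0.5]
gripper_width: 0.5
gripper_force: 0.0
```

```bash
python3 go.py 541 -178 230 160
cat > s.py <<'E'
from h import *
import sys
W=np.zeros((420,800,3),np.uint8)
c,I,D=snap('scene'); W[:420,:400]=cv2.resize(I[140:224,215:295],(400,420))
X=cloud(c,D); H=cv2.cvtColor(I,cv2.COLOR_RGB2HSV).astype(int)
def tube(c,I,D,X,H):
    m=(D>0)&(X[...,2]>40)&(X[...,2]<85)&(abs(X[...,0]-535)<45)&(X[...,1]<20)&(X[...,1]>-185)&(H[...,0]>18)&(H[...,0]<35)&(H[...,1]>110)
    P=X[m]
    if len(P)>8:
        u=np.array([-.045,.999]);e=(P[:,:2]-[541,-178])@u; print(len(P),'local y range',e.min().round(1),e.max().round(1),'mean',P.mean(0).round(1),'zmax',P[:,2].max().round(1)); print(np.polyfit(P[:,1],P[:,0],1))
tube(c,I,D,X,H)
c,I,D=snap('top'); W[:420,400:]=cv2.resize(I[170:254,285:365],(400,420));X=cloud(c,D); H=cv2.cvtColor(I,cv2.COLOR_RGB2HSV).astype(int); tube(c,I,D,X,H)
cv2.imwrite(sys.argv[1],W[:,:,::-1])
E
python3 s.py pics/s1.png
```

```text
t 9.1 pos [530.   66.9 209.4] [ 1.7973e+02 -1.0000e-02  9.2530e+01] F [ 0.4 -0.6 -0.5] M [-0.07  0.08  0.05] w 0.5 q6 2.2 | shift [-2.452e+01  2.000e-02 -2.060e+00] turn [ 0.004  0.003 -1.178]
210 local y range 12.5 140.4 mean [536.5 -96.5  61.9] zmax 67.5
[-4.75607568e-02  5.31875066e+02]
188 local y range 9.7 135.2 mean [ 535.7 -103.    62.4] zmax 72.7
[-4.00537200e-02  5.31570307e+02]
```

View pics/s1.png

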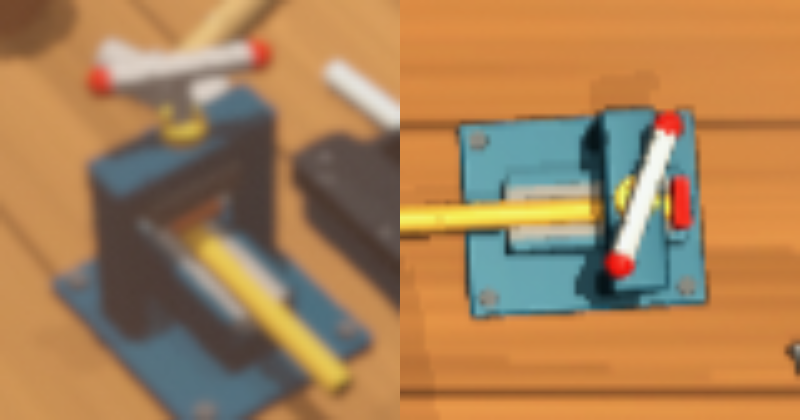

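The tube lies in the bed, and in the top view its end is at the red stop (668,205). Next is the handle.

>>> send_rows:
  plan:
    - {"x": -2, "y": 0, "z": -2.5, "ax": 0, "ay": 0, "az": -0.147, "gripper": 50}
    - {"x": -5, "y": 0, "z": -2.5, "ax": 0, "ay": 0, "az": -0.294, "gripper": 50}
    - {"x": -9, "y": 0, "z": -2.5, "ax": 0, "ay": 0, "az": -0.441, "gripper": 50}
    - {"x": -13, "y": 0, "z": -2.5, "ax": 0, "ay": 0, "az": -0.588, "gripper": 50}
    - {"x": -17, "y": 0, "z": -2.5, "ax": 0, "ay": 0, "az": -0.735, "gripper": 50}
    - {"x": -20, "y": 0, "z": -2.5, "ax": 0, "ay": 0, "az": -0.882, "gripper": 50}
    - {"x": -23, "y": 0, "z": -2.5, "ax": 0, "ay": 0, "az": -1.03, "gripper": 50}
    - {"x": -24.6, "y": 0, "z": -2.5, "ax": 0, "ay": 0, "az": -1.178, "gripper": 50}

```text
t: 10.0
tcp_pos: [537.8, -183.3, 230.0]
tool_rot: [-180.0, -0.1, 160.1]
ft_force: [-0.3, 0.8, 0.9]
gripper_width: 0.501
gripper_force: 0.0
```

>>> send_rows:
  plan:
    - {"x": 0, "y": 0, "z": 0, "ax": 0, "ay": 0, "az": 0, "gripper": 50}
    - {"x": 0, "y": 0, "z": 0, "ax": 0, "ay": 0, "az": 0, "gripper": 50}

```text
t: 10.2
tcp_pos: [538.1, -180.7, 230.4]
tool_rot: [180.0, -0.1, 159.6]
ft_force: [-0.3, 0.1, 0.9]
gripper_width: 0.501
gripper_force: 0.0
```

```bash
python3 go.py 540.5 -179 160 160
```

```text
t 10.2 pos [ 538.1 -180.7  230.4] [ 1.8000e+02 -1.1000e-01  1.5958e+02] F [-0.3  0.1  0.9] M [-0.04 -0.01 -0.02] w 0.501 q6 -90.5 | shift [-0.18  0.25  7.04] turn [ 0.    -0.002 -0.007]
```

>>> send_rows:
  plan:
    - {"x": -0.2, "y": 0.25, "z": 2, "ax": 0, "ay": 0, "az": -0.007, "gripper": 50}
    - {"x": -0.2, "y": 0.25, "z": 5, "ax": 0, "ay": 0, "az": -0.007, "gripper": 50}
    - {"x": -0.2, "y": 0.25, "z": 7, "ax": 0, "ay": 0, "az": -0.007, "gripper": 50}
    - {"x": -0.2, "y": 0.25, "z": 7, "ax": 0, "ay": 0, "az": -0.007, "gripper": 50}
    - {"x": -0.2, "y": 0.25, "z": 7, "ax": 0, "ay": 0, "az": -0.007, "gripper": 0}
    - {"x": -0.2, "y": 0.25, "z": 7, "ax": 0, "ay": 0, "az": -0.007, "gripper": 0}
    - {"x": -0.2, "y": 0.25, "z": 7, "ax": 0, "ay": 0, "az": -0.007, "gripper": 0}
    - {"x": -0.2, "y": 0.25, "z": 7, "ax": 0, "ay": 0, "az": -0.007, "gripper": 0}
  force: 20

```text
t: 11.0
tcp_pos: [542.0, -178.7, 162.5]
tool_rot: [-180.0, 0.1, 160.3]
ft_force: [0.3, 0.6, -0.1]
gripper_width: 0.181
gripper_force: 0.0
```

>>> send_rows:
  plan:
    - {"x": 0, "y": 0, "z": 0, "ax": 0, "ay": 0, "az": 0, "gripper": 0}
    - {"x": 0, "y": 0, "z": 0, "ax": 0, "ay": 0, "az": 0, "gripper": 0}

```text
t: 11.2
tcp_pos: [541.5, -180.1, 162.4]
tool_rot: [-179.9, 0.1, 160.3]
ft_force: [-6.9, -14.5, 4.7]
gripper_width: 0.139
gripper_force: 20.0
```

```bash
python3 go.py 540.5 -179 160 160
```

```text
t 11.2 pos [ 541.5 -180.1  162.4] [-1.7987e+02  5.0000e-02  1.6031e+02] F [ -6.9 -14.5   4.7] M [-2.45  1.07 -0.09] w 0.139 q6 -90.9 | shift [0.13 0.07 0.24] turn [-0.002  0.001  0.005]
```

>>> send_rows:
  plan:
    - {"x": 0, "y": -0.15, "z": 0.1, "ax": 0, "ay": 0, "az": 0, "gripper": 0}
    - {"x": 0, "y": -0.15, "z": 0.1, "ax": 0, "ay": 0, "az": 0, "gripper": 0}
    - {"x": 0, "y": -0.15, "z": 0.1, "ax": 0, "ay": 0, "az": 0, "gripper": 0}
  force: 50

```text
t: 11.5
tcp_pos: [541.6, -180.2, 162.3]
tool_rot: [180.0, 0.1, 160.3]
ft_force: [-8.5, 2.6, 19.9]
gripper_width: 0.139
gripper_force: 50.0
```

>>> send_rows:
  plan:
    - {"x": 0, "y": 0, "z": 0, "ax": 0, "ay": 0, "az": 0.05, "gripper": 0}
    - {"x": 0, "y": 0, "z": 0, "ax": 0, "ay": 0, "az": 0.1, "gripper": 0}
    - {"x": 0, "y": 0, "z": 0, "ax": 0, "ay": 0, "az": 0.15, "gripper": 0}
    - {"x": 0, "y": 0, "z": 0, "ax": 0, "ay": 0, "az": 0.2, "gripper": 0}

```text
t: 11.9
tcp_pos: [541.4, -180.5, 162.3]
tool_rot: [-180.0, 0.1, 148.8]
ft_force: [-10.1, -2.1, 19.2]
gripper_width: 0.14
gripper_force: 50.0
```

```bash
python3 go.py 541 -180 162 160
```

```text
t 11.9 pos [ 541.4 -180.5  162.3] [-1.7996e+02  5.0000e-02  1.4875e+02] F [-10.1  -2.1  19.2] M [-0.32  1.71  0.32] w 0.14 q6 -79.5 | shift [0.06 0.03 0.03] turn [-0.001  0.001 -0.196]
```

Mz reads 0.32 while turning freely, which is what the screw should give. I'll ease the side loads and carry on. Contact can't come before 0.9 rad, and I've turned 0.2 so far.

>>> send_rows:
  plan:
    - {"x": 0.08, "y": -0.05, "z": -0.15, "ax": 0, "ay": 0, "az": 0.1, "gripper": 0}
    - {"x": 0.08, "y": -0.05, "z": -0.15, "ax": 0, "ay": 0, "az": 0.2, "gripper": 0}
    - {"x": 0.08, "y": -0.05, "z": -0.15, "ax": 0, "ay": 0, "az": 0.3, "gripper": 0}

```text
t: 12.2
tcp_pos: [540.9, -181.0, 162.5]
tool_rot: [180.0, 0.2, 131.4]
ft_force: [4.3, -10.0, -8.3]
gripper_width: 0.14
gripper_force: 50.0
```

```bash
python3 go.py 541 -180 162 160
```

```text
t 12.2 pos [ 540.9 -181.   162.5] [1.7999e+02 1.6000e-01 1.3145e+02] F [  4.3 -10.   -8.3] M [-1.68 -0.58  0.35] w 0.14 q6 -62.2 | shift [0.07 0.07 0.05] turn [-0.001  0.003 -0.498]
```

>>> send_rows:
  plan:
    - {"x": 0, "y": 0, "z": 0, "ax": 0, "ay": 0, "az": 0.1, "gripper": 0}
    - {"x": 0, "y": 0, "z": 0, "ax": 0, "ay": 0, "az": 0.2, "gripper": 0}
    - {"x": 0, "y": 0, "z": 0, "ax": 0, "ay": 0, "az": 0.3, "gripper": 0}

```text
t: 12.5
tcp_pos: [540.4, -181.3, 162.5]
tool_rot: [-180.0, 0.1, 114.3]
ft_force: [-0.6, -13.3, -3.2]
gripper_width: 0.135
gripper_force: 50.0
```

```bash
python3 go.py 541 -180 162 160
```

```text
t 12.5 pos [ 540.4 -181.3  162.5] [-1.7998e+02  1.4000e-01  1.1427e+02] F [ -0.6 -13.3  -3.2] M [-2.36  0.25  0.32] w 0.135 q6 -45.0 | shift [0.09 0.11 0.05] turn [-0.001  0.002 -0.798]
```

>>> send_rows:
  plan:
    - {"x": -0.1, "y": -0.05, "z": 0, "ax": 0, "ay": 0, "az": 0.1, "gripper": 0}
    - {"x": -0.1, "y": -0.05, "z": 0, "ax": 0, "ay": 0, "az": 0.2, "gripper": 0}
    - {"x": -0.1, "y": -0.05, "z": 0, "ax": 0, "ay": 0, "az": 0.3, "gripper": 0}

```text
t: 12.8
tcp_pos: [539.8, -181.5, 162.4]
tool_rot: [-180.0, 0.0, 97.1]
ft_force: [-4.2, -4.1, 3.1]
gripper_width: 0.138
gripper_force: 50.0
```

```bash
python3 go.py 541 -180 162 160
```

```text
t 12.8 pos [ 539.8 -181.5  162.4] [-1.7996e+02  4.0000e-02  9.7070e+01] F [-4.2 -4.1  3.1] M [-0.88  0.92  0.37] w 0.138 q6 -27.9 | shift [0.14 0.14 0.04] turn [-1.000e-03  0.000e+00 -1.098e+00]
```

>>> send_rows:
  plan:
    - {"x": 0.04, "y": -0.05, "z": 0, "ax": 0, "ay": 0, "az": 0.1, "gripper": 0}
    - {"x": 0.04, "y": -0.05, "z": 0, "ax": 0, "ay": 0, "az": 0.2, "gripper": 0}

```text
t: 13.0
tcp_pos: [539.4, -181.6, 162.5]
tool_rot: [-180.0, 0.1, 85.6]
ft_force: [-4.3, -7.5, -0.6]
gripper_width: 0.14
gripper_force: 50.0
```

```bash
python3 go.py 541 -180 162 160
```

```text
t 13.0 pos [ 539.4 -181.6  162.5] [-1.800e+02  8.000e-02  8.561e+01] F [-4.3 -7.5 -0.6] M [-1.33  0.82  0.38] w 0.14 q6 -16.5 | shift [0.17 0.15 0.05] turn [-1.000e-03  1.000e-03 -1.298e+00]
```

>>> send_rows:
  plan:
    - {"x": -0.05, "y": -0.04, "z": 0, "ax": 0, "ay": 0, "az": 0.1, "gripper": 0}
    - {"x": -0.05, "y": -0.04, "z": 0, "ax": 0, "ay": 0, "az": 0.2, "gripper": 0}

```text
t: 13.2
tcp_pos: [538.9, -181.5, 162.4]
tool_rot: [-180.0, 0.0, 74.1]
ft_force: [-2.7, -1.2, 2.1]
gripper_width: 0.14
gripper_force: 50.0
```

```bash
python3 go.py 541 -180 162 160; python3 go.py 541 -180 162 160
```

```text
t 13.2 pos [ 538.9 -181.5  162.4] [-1.7999e+02  3.0000e-02  7.4140e+01] F [-2.7 -1.2  2.1] M [-0.36  0.71  0.32] w 0.14 q6 -5.1 | shift [0.2  0.16 0.04] turn [-1.000e-03  0.000e+00 -1.499e+00]
t 13.2 pos [ 538.9 -181.5  162.4] [-1.7999e+02  3.0000e-02  7.4140e+01] F [-2.7 -1.2  2.1] M [-0.36  0.71  0.32] w 0.14 q6 -5.1 | shift [0.2  0.16 0.04] turn [-1.000e-03  0.000e+00 -1.499e+00]
```

>>> send_rows:
  plan:
    - {"x": 0, "y": -0.03, "z": 0, "ax": 0, "ay": 0, "az": 0.1, "gripper": 0}
    - {"x": 0, "y": -0.06, "z": 0, "ax": 0, "ay": 0, "az": 0.2, "gripper": 0}
    - {"x": 0, "y": -0.08, "z": 0, "ax": 0, "ay": 0, "az": 0.3, "gripper": 0}

```text
t: 13.5
tcp_pos: [538.4, -181.2, 162.5]
tool_rot: [180.0, 0.0, 57.0]
ft_force: [-1.0, -1.1, 0.2]
gripper_width: 0.14
gripper_force: 50.0
```

```bash
python3 go.py 541 -180 162 160
```

```text
t 13.5 pos [ 538.4 -181.2  162.5] [1.7998e+02 2.0000e-02 5.6950e+01] F [-1.  -1.1  0.2] M [-0.22  0.3   0.39] w 0.14 q6 12.1 | shift [0.25 0.15 0.05] turn [-0.000e+00  1.000e-03 -1.799e+00]
```

>>> send_rows:
  plan:
    - {"x": 0, "y": -0.02, "z": 0, "ax": 0, "ay": 0, "az": 0.1, "gripper": 0}
    - {"x": 0, "y": -0.05, "z": 0, "ax": 0, "ay": 0, "az": 0.2, "gripper": 0}

```text
t: 13.7
tcp_pos: [538.0, -181.0, 162.5]
tool_rot: [180.0, 0.0, 45.5]
ft_force: [0.7, -2.4, -2.1]
gripper_width: 0.137
gripper_force: 50.0
```

```bash
python3 go.py 541 -180 162 160
```

```text
t 13.7 pos [ 538.  -181.   162.5] [1.7997e+02 1.0000e-02 4.5500e+01] F [ 0.7 -2.4 -2.1] M [-0.32  0.13  0.44] w 0.137 q6 23.6 | shift [0.28 0.14 0.05] turn [ 0.000e+00  1.000e-03 -1.998e+00]
```

Resistance is rising (0.32 → 0.39 → 0.44). Smaller steps from here.

>>> send_rows:
  plan:
    - {"x": 0, "y": -0.02, "z": 0, "ax": 0, "ay": 0, "az": 0.1, "gripper": 0}

```text
t: 13.8
tcp_pos: [537.9, -180.8, 162.5]
tool_rot: [180.0, 0.0, 39.8]
ft_force: [-0.0, -1.4, -1.8]
gripper_width: 0.134
gripper_force: 50.0
```

```bash
python3 go.py 541 -180 162 160
```

```text
t 13.8 pos [ 537.9 -180.8  162.5] [1.7997e+02 1.0000e-02 3.9770e+01] F [-0.  -1.4 -1.8] M [-0.27  0.24  0.5 ] w 0.134 q6 29.3 | shift [0.29 0.14 0.05] turn [ 0.000e+00  1.000e-03 -2.098e+00]
```

>>> send_rows:
  plan:
    - {"x": 0, "y": -0.01, "z": 0, "ax": 0, "ay": 0, "az": 0.06, "gripper": 0}

```text
t: 13.9
tcp_pos: [537.8, -180.7, 162.5]
tool_rot: [180.0, 0.0, 36.3]
ft_force: [-0.4, -0.9, -1.1]
gripper_width: 0.14
gripper_force: 50.0
```

```bash
python3 go.py 541 -180 162 160
```

```text
t 13.9 pos [ 537.8 -180.7  162.5] [1.7997e+02 1.0000e-02 3.6350e+01] F [-0.4 -0.9 -1.1] M [-0.23  0.25  0.49] w 0.14 q6 32.8 | shift [0.31 0.13 0.05] turn [ 0.000e+00  1.000e-03 -2.158e+00]
```

Torque is about 0.18–0.2 above free turning, so the tube is clamped. Let go and withdraw straight up.

>>> send_rows:
  plan:
    - {"x": 0, "y": 0, "z": 0, "ax": 0, "ay": 0, "az": 0, "gripper": 20}
    - {"x": 0, "y": 0, "z": 0, "ax": 0, "ay": 0, "az": 0, "gripper": 45}
    - {"x": 0, "y": 0, "z": 0, "ax": 0, "ay": 0, "az": 0, "gripper": 45}
    - {"x": 0, "y": 0, "z": 0, "ax": 0, "ay": 0, "az": 0, "gripper": 45}
    - {"x": 0, "y": 0, "z": -2, "ax": 0, "ay": 0, "az": 0, "gripper": 45}
    - {"x": 0, "y": 0, "z": -5, "ax": 0, "ay": 0, "az": 0, "gripper": 45}
    - {"x": 0, "y": 0, "z": -9, "ax": 0, "ay": 0, "az": 0, "gripper": 45}
    - {"x": 0, "y": 0, "z": -10, "ax": 0, "ay": 0, "az": 0, "gripper": 45}

```text
t: 14.7
tcp_pos: [539.4, -181.2, 266.3]
tool_rot: [179.7, -0.2, 36.6]
ft_force: [0.1, 0.4, 0.3]
gripper_width: 0.446
gripper_force: 0.0
```

>>> send_rows:
  plan:
    - {"x": 6, "y": -8, "z": -2, "ax": 0, "ay": 0, "az": 0, "gripper": 45}
    - {"x": 12, "y": -16, "z": -2, "ax": 0, "ay": 0, "az": 0, "gripper": 45}
    - {"x": 12, "y": -16, "z": -2, "ax": 0, "ay": 0, "az": 0, "gripper": 45}
    - {"x": 12, "y": -16, "z": -2, "ax": 0, "ay": 0, "az": 0, "gripper": 45}
    - {"x": 12, "y": -16, "z": -2, "ax": 0, "ay": 0, "az": 0, "gripper": 45}
    - {"x": 12, "y": -16, "z": -2, "ax": 0, "ay": 0, "az": 0, "gripper": 45}

```text
t: 15.3
tcp_pos: [538.8, 20.3, 281.8]
tool_rot: [-180.0, 0.0, 36.7]
ft_force: [-0.7, 0.1, -0.3]
gripper_width: 0.45
gripper_force: 0.0
```

```bash
python3 go.py 541 -180 162 160; python3 s.py pics/s2.png
```

```text
t 15.3 pos [538.8  20.3 281.8] [-1.80e+02  1.00e-02  3.67e+01] F [-0.7  0.1 -0.3] M [-0.11  0.13  0.04] w 0.45 q6 53.0 | shift [-11.79  16.2   11.99] turn [-0.     0.    -2.152]
182 local y range 13.6 132.4 mean [ 536.7 -102.4   62.1] zmax 66.8
[-5.47639248e-02  5.31089643e+02]
168 local y range 9.5 126.0 mean [ 536.  -110.1   62.2] zmax 69.5
[-5.98982793e-02  5.29384183e+02]
```

View pics/s2.png

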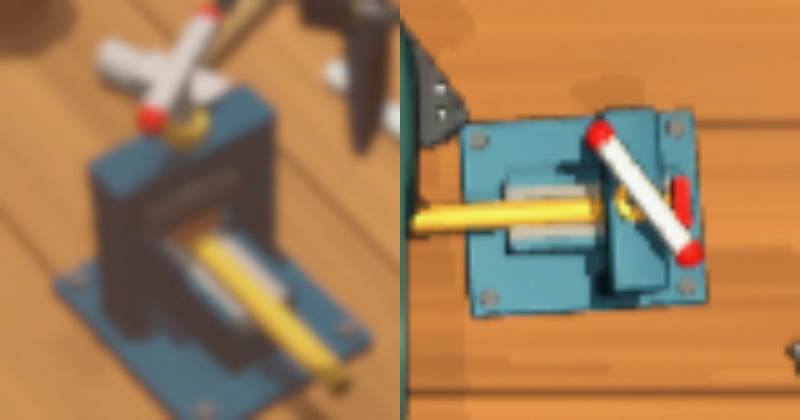

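The tube lies in the bed as before, with its free end still at (345,385) in the scene view and the arm only shading it. The handle has stayed where I left it and the gripper is clear, so I'll hand in.

```bash
python3 -c "
from cell import ctrl
print(ctrl.sign_off())"
```

```text
the job is handed in; nothing more can be done
None
```

The tube is home against the red stop and clamped at roughly 45 N, estimated from the torque rise (about 0.18 N m above free turning). The gripper is clear and the job was handed in at about 15 s; no verdict came back.

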